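# Wake the touch-free selector and point out the blue-capped sample

### The job

Press the red button on the control pod fully down and let it come back up, to wake the touch-free sample selector, without pressing the white button beside it. Then point at the jar with the blue cap: hold the fingertips about 2 cm straight above the middle of its cap, without touching it, for at least two seconds, and finish there, still pointing. Touch none of the jars, the plate they stand on or the other things on the bench.

Things in the scene. Friction and masses are not known exactly. Their poses are not given: they have to be found in the camera images.
- red_button_top (a point): Centre of the top face of the red push button (24 mm in diameter); z up. The button goes straight down 6 mm against a spring and is fully down at 5 N; it springs back when let go. It sits on the control pod 46 mm from the equal white button, centre to centre. The point moves with the button.
- white_button_top (a point): Centre of the top face of the white push button, not to be pressed; same size and height as the red one.
- red_button (a joint): Travel of the red button in m: 0 up, 0.006 fully down.
- white_button (a joint): Travel of the white button in m: 0 up, 0.006 fully down.
- pod: Control pod, fixed: white foot 120 x 120 x 24 mm carrying an upright black drum of 92 mm in diameter, flat top 90 mm above the bench. On it two buttons, each in a black housing 40 mm in diameter and 12 mm high; button tops 108 mm above the bench. Origin: centre of the underside; red button 23 mm along +y, white one 23 mm along -y. The pod may be turned and may swap sides with the selector.
- selector: Touch-free sample selector, fixed: white plate 100 (x) x 270 (y) x 16 mm (z). Origin: centre of its underside. Its three jar bays lie in a row at y = -85, 0 and +85 mm, x = 8 mm, on its top.
- blue_jar: Loose amber glass sample jar, 44 mm in diameter, 60 mm high over its blue screw cap (cap 42 mm in diameter, 16 mm high). Origin: centre of its underside, z up. It stands in one of the selector's three bays; which one varies.
- blue_jar_top (a point): Centre of the top of the blue cap, 60 mm above the jar's underside (76 mm above the bench); z up. The point to be pointed at.
- green_jar: Loose amber glass sample jar, 44 mm in diameter, 60 mm high over its green screw cap (cap 42 mm in diameter, 16 mm high). Origin: centre of its underside, z up. It stands in one of the selector's three bays; which one varies.
- white_jar: Loose amber glass sample jar, 44 mm in diameter, 60 mm high over its white screw cap (cap 42 mm in diameter, 16 mm high). Origin: centre of its underside, z up. It stands in one of the selector's three bays; which one varies.
- beaker: Loose glass beaker, 68 mm in diameter at the rim, 85 mm high, open on top. Origin: centre of its underside. Leave it alone.
- micrometer: Loose black micrometer drive lying along x on a white block 70 x 50 x 30 mm; 75 mm high and about 145 mm long overall, its thick thimble towards -x. Origin: centre of the block's underside. Leave it alone.
- tip_box: Loose blue pipette-tip box with a white lid, 85 (x) x 120 (y) x 54 mm (z). Origin: centre of its underside. Leave it alone.
Things that resemble listed ones, but are neither listed nor needed, are in the scene too. Leave any pink look-alike of the pod alone.

How it is judged (in metres and radians):
On the way, in this order (a step that is already met when the one before it is completed fails the run):
1. the red button is pressed fully down (4.5 mm or more of its 6 mm) (value of joint red_button above 0.0045 m), for 0.05 s.
2. the red button is up again and the tool point is held straight above the blue cap (within 20 mm of its middle, TCP 8 to 65 mm over it) for two seconds (horizontal distance between the grasp point and blue_jar_top below 0.02 m and z of the grasp point in the frame of blue_jar_top between 0.008 and 0.065 m and value of joint red_button below 0.0015 m), for 2 s.
At the end, for the whole second after the job is handed in: The tool point is still over the blue cap: TCP within 20 mm of its middle horizontally and 8 to 65 mm above its top; both buttons are up (within 1.5 mm); the jars stand upright where they were (within 6 mm), the beaker, micrometer and tip box too (within 8 mm) (all of step 2 and value of joint white_button below 0.0015 m and distance of each of blue_jar, green_jar, white_jar from where it was at the start of the episode below 0.006 m and angle between each of blue_jar, green_jar, white_jar's own z axis and vertical below 0.1 rad and distance of each of beaker, micrometer, tip_box from where it was at the start of the episode below 0.008 m); the robot touches nothing.
It fails at once if a jar is touched (contact force between any of the fingers, the arm and blue_jar above 0.3 N or contact force between any of the fingers, the arm and green_jar above 0.3 N or contact force between any of the fingers, the arm and white_jar above 0.3 N).
It fails at once if the selector plate is touched (contact force between any of the fingers, the arm and selector above 0.3 N).
It fails at once if the beaker, the micrometer or the tip box is touched (contact force between any of the fingers, the arm and beaker above 0.3 N or contact force between any of the fingers, the arm and micrometer above 0.3 N or contact force between any of the fingers, the arm and tip_box above 0.3 N).
It fails at once if a jar is moved or lifted (distance of any of blue_jar, green_jar, white_jar from where it was at the start of the episode above 0.008 m).
It fails at once if the white button is pressed by more than 2 mm (value of joint white_button above 0.002 m).
It also fails if it takes over 38 s, if anything falls off the work surface, if the arm or the gripper's body presses on something with over 40 N, if the wrist force passes 120 N, or if a joint passes its speed limit or range.

### The arm

A 6-joint arm with a two-finger parallel gripper is mounted at the origin on the work surface. World frame = base frame: x ahead of the robot, y to its left, z up, the work surface at z = 0. Lengths are in m, angles in degrees, forces in N, time in s.
With the tool pointing down it reaches from about 0.375 to 0.9 m from the base axis. Payload 3.1 kg.
Tool frame: the origin (TCP) lies between the finger pads, 19 mm behind the fingertips; this is the grasp point; z points along the fingers, y is the line along which they close (so a half turn about z gives the same grasp; the last joint's range is limited). The gripper opens to 87 mm and grips with 3 to 60 N. Pads are 19 mm wide; open, the fingers measure 117 mm over their backs; the gripper's body (75 mm by 190 mm) begins 51 mm behind the grasp point.
Start: joints at [-83.165, 30.224, 82.088, -0, 67.689, -10.227], TCP at [0.183, -0.597, 0.241] pointing down, gripper open.
Joint ranges: [-176.69, 176.69], [-43.24, 126.21], [12.49, 139.97], [-82, 262], [0, 151.66], [-163.58, 163.58]. Speed limits (degrees/s): [159.86, 159.86, 180, 180, 180, 180].

### API

Orientations are given as a 3x3 rotation matrix whose columns are the frame's x, y, z axes.
In Python, from rig import bot, imaging, finder gives the robot as it stands. The module is installed in compiled form; this text tells all that it offers.
- The arm moves only by the tool play_rows, never from a script. Its argument "motion" is a list that holds one entry, the list of rows, each a list of 6 numbers: the shift along the tool's x, y, z in parts of the range, where 1.0 means 0.25 m, then the turn, a rotation vector about the tool's x, y, z in fractions of the full range, 1 being 4 rad. In form: [[[dx, dy, dz, wx, wy, wz], ...]]. A call has 1 to 8 rows; each row is the pose to reach, as a shift and turn from the pose commanded when the call began, along the tool's axes at that moment; what a row does not reach only later rows make up. A row lasts 1/12 s, in which the tool goes at most 41.7 mm and 7.16 degrees, less where a joint would pass 70% of its speed; a pose out of reach is approached as far as the arm can. No shift or turn number may pass 1 either way. A call with a gripper value outside its range is refused whole. "fingers" is the finger opening in m, from 0 to 0.087, set as the call begins (left out, the last holds). The fingers move at their own pace and stop on an object; the grip force is fixed at half the most. Time passes only in rows, so rows that repeat a pose let the fingers close. It gives the time, the measured TCP pose, the force, the opening and the grip force at its end, in the units of the state.
- bot.read_state(): the state, without advancing time (a new reading comes with each control period).
- imaging.capture(name): name is "side" or "top"; returns a dict with "frame" (420x560x3 uint8, red, green, blue), "camera_matrix" (3x3 intrinsics, pixels), "R" (3x3) and "t" (3): a world point X has camera coordinates R X + t. Camera axes: x right, y down, z forward; pixel columns grow to the right and rows downward; lengths in m; the calibration is good to about 2 mm. A picture is of the moment at which its call begins. There is no depth.
- bot.hand_in(): hands the job in; it is judged then, once.
Trained networks look in the newest picture that a camera, given by its name, has taken for a name from the list of things; names that differ only in an ending like _2 or _b are one class to them, and where a whole thing is asked for, a point or a joint stands for the part that bears it (a point fixed in the world has none). Each returns a list of dicts, best first, with "confidence" (0 to 1); they miss things now and then, are a little off and sometimes report something else, mostly with a low value. They report only what shows in the picture. A call takes as long as a camera call. They do not tell look-alikes from the thing itself.
- finder.recognise(camera, name): "at" ([x, y, z] in m, in world coordinates, good to about 4 mm: the middle of the surface that is visible of it).
- finder.outline_of(camera, name): "pixels" (420x560 bool, what is visible of it).
The state is a dict: "time_s": time; "joint_positions": joint angles; "qvel": joint speeds; "tau": joint torques, N m; "position": TCP position; "tcp_rot": TCP orientation; "force": force on the tool from outside, world axes, zero at the start; "moment": the same for the moment, N m; "opening": opening from 0.0 (shut) to 1.0 (fully open); "grasp_force": force on a finger pad.
Only numpy, scipy, OpenCV 4.12 (cv2) and the standard library are available. Lean on these libraries where they do the work, as an engineer would, in place of code of your own. Each camera call takes 0.05 s, during which the arm holds its last target. There are 200 camera calls.

## Working session

There is one attempt and no reset: what is moved stays moved. The work goes in short steps, Python scripts to look and compute and a tool call to move; the robot and the scene stay as the last step left them, time stands still between calls to the robot, and variables do not carry over. Pictures are saved under pics/ and viewed, at most 10 in all, crops included, and the job is handed in when it is done.

Besides the shell and the picture viewer there is one more tool, called after "Call:" as a command line: name --argument value ..., lists and objects as JSON in quotes. play_rows: Moves the arm, as the interface text tells. Its arguments: {"type":"object","properties":{"motion":{"type":"array"},"fingers":{"type":"number"}},"required":["motion"]}

```bash
mkdir -p pics
python3 - <<'E'
from rig import bot, imaging, finder
import cv2,pickle
s=bot.read_state();print(s)
D={}
for c in("side","top"):
    d=imaging.capture(c);D[c]=d
    cv2.imwrite(f"pics/{c}0.png",d["frame"][:,:,::-1])
    for n in("red_button_top","white_button_top","pod","selector","blue_jar","blue_jar_top","beaker","micrometer","tip_box"):
        print(c,n,[(([round(float(v),3) for v in r["at"]]),round(r["confidence"],2)) for r in finder.recognise(c,n)])
pickle.dump(D,open("d.pkl","wb"))
E
```

```text
{'time_s': 0.0, 'joint_positions': array([-8.31662389e+01,  3.02787148e+01,  8.21560796e+01, -9.44619562e-04,
        6.76863350e+01, -1.02276093e+01]), 'qvel': array([-0.07701205,  0.0145346 , -0.01751118,  0.01155855, -0.10250456,
        0.02069914]), 'tau': array([-5.33428356e-04, -4.40047073e+01, -1.76593727e+01,  6.33569062e-02,
        5.82197669e-02, -1.56249766e-04]), 'position': array([ 0.18331122, -0.5968051 ,  0.24027596]), 'tcp_rot': array([[ 9.55989250e-01,  2.93401572e-01, -2.66699165e-04],
       [ 2.93401472e-01, -9.55987017e-01,  2.09727068e-03],
       [ 3.60381577e-04, -2.08321815e-03, -9.99997765e-01]]), 'force': array([ 0.24745907,  0.10049741, -0.73104459]), 'moment': array([ 0.04543876, -0.01243487, -0.02554602]), 'grasp_force': 0.0, 'opening': 0.9975374732854917}
side red_button_top [([0.54, -0.16, 0.113], 0.68), ([0.549, -0.338, 0.109], 0.48)]
side white_button_top [([0.53, -0.206, 0.111], 0.71), ([0.551, -0.387, 0.111], 0.67)]
side pod [([0.552, -0.362, 0.089], 0.64), ([0.538, -0.211, 0.057], 0.56)]
side selector [([0.518, 0.099, 0.022], 0.89)]
side blue_jar [([0.551, 0.217, 0.067], 0.65)]
side blue_jar_top [([0.557, 0.221, 0.064], 0.87), ([0.738, 0.193, 0.052], 0.27)]
side beaker [([0.748, -0.032, 0.061], 0.86)]
side micrometer [([0.738, 0.192, 0.053], 0.64)]
side tip_box [([0.707, -0.252, 0.056], 0.71)]
top red_button_top [([0.534, -0.148, 0.109], 0.65), ([0.55, -0.337, 0.113], 0.45)]
top white_button_top [([0.551, 0.227, 0.07], 0.7), ([0.549, -0.378, 0.109], 0.45)]
top pod [([0.525, -0.167, 0.089], 0.84)]
top selector [([0.524, 0.143, 0.02], 0.95)]
top blue_jar [([0.55, 0.226, 0.074], 0.56)]
top blue_jar_top [([0.553, 0.226, 0.069], 0.76)]
top beaker [([0.759, -0.015, 0.048], 0.57)]
top micrometer [([0.736, 0.203, 0.064], 0.66)]
top tip_box [([0.703, -0.226, 0.057], 0.59)]
```

View pics/top0.png

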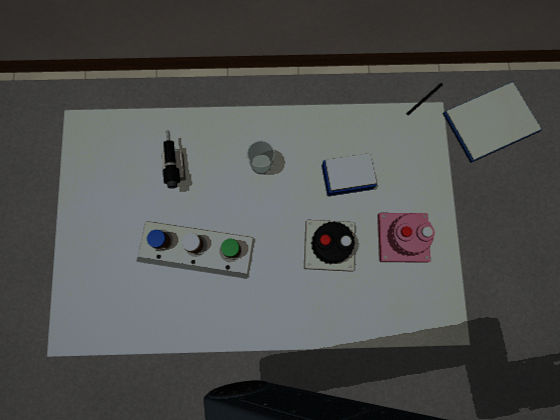

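View pics/side0.png

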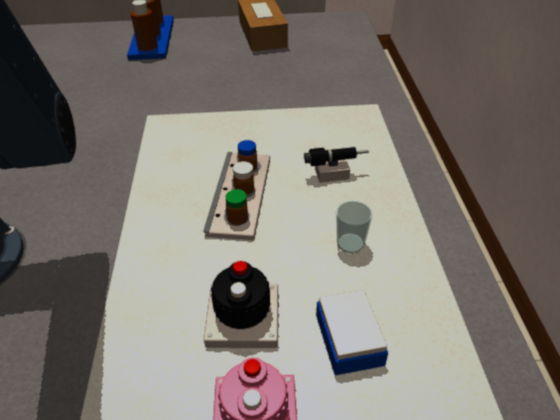

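The top view shows the real black pod with red at (325,240) and white at (347,241), a pink decoy around (405,235), and the blue cap at (157,239). The side view agrees: black pod's red at (240,268), blue cap at (247,147). I'll refine these positions with colour blobs.

Run:
```python
import pickle,cv2,numpy as np
D=pickle.load(open("d.pkl","rb"))
seeds={"top":{"red":(325,240,.108),"white":(347,241,.108),"blue":(157,239,.076)},"side":{"red":(240,266,.108),"white":(238,289,.108),"blue":(247,146,.076)}}
for c,S in seeds.items():
    d=D[c];f=d["frame"];h=cv2.cvtColor(f,cv2.COLOR_RGB2HSV).astype(int);H,Sa,V=h[...,0],h[...,1],h[...,2]
    for n,(u,v,z) in S.items():
        m={"red":((H<8)|(H>172))&(Sa>150)&(V>90),"blue":(H>105)&(H<130)&(Sa>120)&(V>60),"white":(Sa<90)&(V>110)}[n]
        _,L,st,ce=cv2.connectedComponentsWithStats(m.astype(np.uint8))
        l=L[v,u];p=ce[l]
        K,R,t=d["camera_matrix"],d["R"],d["t"]
        C=-R.T@t
        def back(p,z):
            r=R.T@np.linalg.solve(K,[p[0],p[1],1]);return C+r*(z-C[2])/r[2]
        print(c,n,l,st[l],p.round(1),back(p,z).round(4),back(p,z-.005).round(4),C.round(2))
```

```text
top red 3 [321 235   9  10  66] [324.9 239.3] [ 0.5379 -0.1537  0.108 ] [ 0.5385 -0.1544  0.103 ] [ 0.42 -0.02  1.04]
top white 64 [341 236  10  10  70] [345.5 240.4] [ 0.5343 -0.1995  0.108 ] [ 0.5349 -0.2005  0.103 ] [ 0.42 -0.02  1.04]
top blue 25 [147 230  18  17 244] [155.4 238. ] [0.5549 0.2316 0.076 ] [0.5556 0.2329 0.071 ] [ 0.42 -0.02  1.04]
side red 1 [233 261  14  11 121] [239.6 265.8] [ 0.5372 -0.152   0.108 ] [ 0.5369 -0.1475  0.103 ] [ 0.57 -0.72  0.74]
side white 169 [231 282  15  12 139] [237.8 287.7] [ 0.5338 -0.1973  0.108 ] [ 0.5335 -0.1932  0.103 ] [ 0.57 -0.72  0.74]
side blue 2 [238 140  18  12 164] [246.4 145.5] [0.5555 0.2291 0.076 ] [0.5554 0.2362 0.071 ] [ 0.57 -0.72  0.74]
```

Careful with the scale: shifts go in shares of 0.25 m and turns go in shares of 4 rad. That gives: 0.235 m / 0.25 = 0.94, -0.16 m / 0.25 = -0.64.

Call:
play_rows --motion '[[[0.08,-0.056,0,0,0,0],[0.208,-0.14,0,0,0,0],[0.34,-0.232,0,0,0,0],[0.472,-0.32,0,0,0,0],[0.604,-0.412,0,0,0,0],[0.736,-0.5,0,0,0,0],[0.856,-0.584,0,0,0,0],[0.94,-0.64,0,0,0,0]]]' --fingers 0

```text
time_s: 1.67
position: [0.3624, -0.3724, 0.2414]
tcp_rot: [[0.956, 0.295, 0.0], [0.295, -0.956, 0.001], [0.001, -0.001, -1.0]]
force: [0.3, -0.8, 0.3]
opening: 0.475
grasp_force: 0.0
```

Converted, 0.234 m / 0.25 = 0.936, 0.214 m / 0.25 = 0.856.

Call:
play_rows --motion '[[[0.08,-0.056,0,0,0,0],[0.208,-0.14,0,0,0,0],[0.34,-0.232,0,0,0,0],[0.472,-0.32,0,0,0,0],[0.604,-0.412,0,0,0,0],[0.736,-0.5,0,0,0,0],[0.856,-0.584,0,0,0,0],[0.936,-0.64,0,0,0,0]]]'

```text
time_s: 2.33
position: [0.5397, -0.151, 0.2415]
tcp_rot: [[0.955, 0.295, 0.001], [0.295, -0.955, 0.0], [0.001, -0.0, -1.0]]
force: [-0.6, 0.4, -0.2]
opening: 0.008
grasp_force: 0.0
```

Converted, 0.085 m / 0.25 = 0.34, 0.07 m / 0.25 = 0.28.

Call:
play_rows --motion '[[[0,0,0.08,0,0,0],[0,0,0.18,0,0,0],[0,0,0.28,0,0,0],[0,0,0.34,0,0,0],[0,0,0.34,0,0,0],[0,0,0.34,0,0,0],[0,0,0.34,0,0,0]]]'

```text
time_s: 2.92
position: [0.5387, -0.1544, 0.1572]
tcp_rot: [[0.956, 0.293, 0.002], [0.293, -0.956, -0.001], [0.001, 0.001, -1.0]]
force: [-0.4, -0.1, 0.1]
opening: 0.007
grasp_force: 0.0
```

Converted, 0.033 m / 0.25 = 0.132, 0.032 m / 0.25 = 0.128.

Call:
play_rows --motion '[[[0,0,0.04,0,0,0],[0,0,0.08,0,0,0],[0,0,0.104,0,0,0],[0,0,0.12,0,0,0],[0,0,0.128,0,0,0],[0,0,0.132,0,0,0],[0,0,0.132,0,0,0],[0,0,0.132,0,0,0]]]'

```text
time_s: 3.58
position: [0.5379, -0.154, 0.125]
tcp_rot: [[0.956, 0.294, 0.0], [0.294, -0.956, -0.001], [0.0, 0.001, -1.0]]
force: [-2.2, 0.9, 12.3]
opening: 0.007
grasp_force: 6.4
```

Run:
```python
from rig import bot, imaging
import cv2
s=bot.read_state();print(s["position"],s["force"])
d=imaging.capture("side")
cv2.imwrite("pics/side1.png",cv2.resize(d["frame"][180:360,150:390,::-1],None,fx=3,fy=3,interpolation=cv2.INTER_CUBIC))
```

```text
[ 0.53787639 -0.15404729  0.12498463] [-2.21771176  0.89017404 12.33782273]
```

View pics/side1.png

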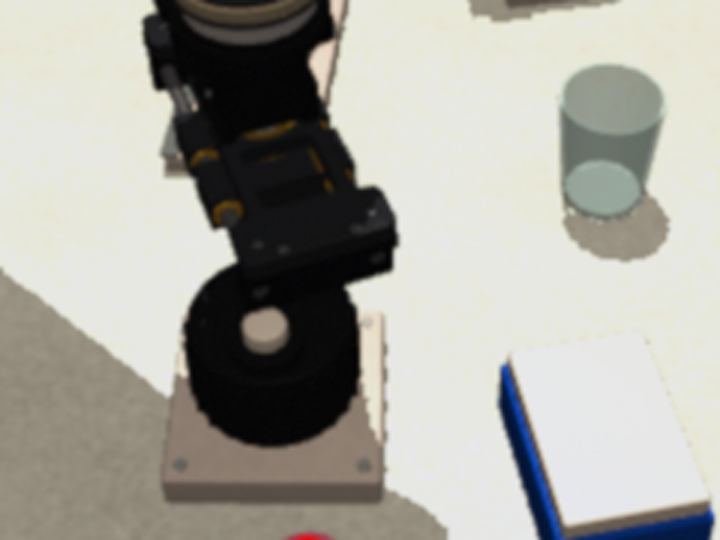

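The crop shows the closed fingers on the red button's spot and the white button (265,328 in the crop) still up. The 12 N reading is well over the 5 N needed for full travel. I'll press 1 mm more to be sure, then let go.

Converted, 0.001 m / 0.25 = 0.004.

Call:
play_rows --motion '[[[0,0,0.004,0,0,0],[0,0,0.004,0,0,0],[0,0,0.004,0,0,0]]]'

```text
time_s: 3.88
position: [0.5379, -0.154, 0.1249]
tcp_rot: [[0.956, 0.294, 0.001], [0.294, -0.956, -0.001], [0.0, 0.001, -1.0]]
force: [-3.5, 1.9, 18.7]
opening: 0.009
grasp_force: 9.2
```

Stiff contact, so the button is at its stop. Retreating and crossing.

Call:
play_rows --motion '[[[0,0,-0.04,0,0,0],[0,0,-0.12,0,0,0],[0,0,-0.24,0,0,0],[0,0,-0.36,0,0,0],[0,0,-0.44,0,0,0],[0,0,-0.48,0,0,0]]]'

```text
time_s: 4.38
position: [0.5391, -0.1545, 0.2451]
tcp_rot: [[0.956, 0.293, 0.004], [0.293, -0.956, -0.002], [0.004, 0.003, -1.0]]
force: [-0.4, 0.7, 0.3]
opening: 0.0
grasp_force: 0.0
```

Converted, -0.182 m / 0.25 = -0.728, -0.172 m / 0.25 = -0.688.

Call:
play_rows --motion '[[[0.024,-0.068,0,0,0,0],[0.06,-0.168,0,0,0,0],[0.1,-0.28,0,0,0,0],[0.14,-0.392,0,0,0,0],[0.18,-0.504,0,0,0,0],[0.22,-0.616,0,0,0,0],[0.244,-0.688,0,0,0,0],[0.26,-0.728,0,0,0,0]]]'

```text
time_s: 5.05
position: [0.5455, 0.0416, 0.2412]
tcp_rot: [[0.955, 0.296, -0.003], [0.296, -0.955, 0.001], [-0.002, -0.002, -1.0]]
force: [0.4, -0.4, -0.4]
opening: 0.002
grasp_force: 0.0
```

Converted, -0.181 m / 0.25 = -0.724, -0.172 m / 0.25 = -0.688.

Call:
play_rows --motion '[[[0.024,-0.068,0,0,0,0],[0.06,-0.168,0,0,0,0],[0.1,-0.28,0,0,0,0],[0.14,-0.392,0,0,0,0],[0.18,-0.504,0,0,0,0],[0.22,-0.616,0,0,0,0],[0.244,-0.688,0,0,0,0],[0.256,-0.724,0,0,0,0]]]'

```text
time_s: 5.72
position: [0.5544, 0.2328, 0.2414]
tcp_rot: [[0.955, 0.295, -0.001], [0.295, -0.955, 0.0], [-0.001, -0.0, -1.0]]
force: [0.7, -0.8, 0.4]
opening: 0.0
grasp_force: 0.0
```

Call:
play_rows --motion '[[[0,0,0,0,0,0],[0,0,0,0,0,0],[0,0,0,0,0,0]]]'

```text
time_s: 5.97
position: [0.5546, 0.2295, 0.2419]
tcp_rot: [[0.956, 0.292, -0.001], [0.292, -0.956, -0.001], [-0.001, 0.001, -1.0]]
force: [-0.5, 0.0, 0.0]
opening: 0.007
grasp_force: 0.0
```

Run:
```python
from rig import bot, imaging
import cv2,numpy as np
d=imaging.capture("side")
cv2.imwrite("pics/side2.png",d["frame"][:,:,::-1])
h=cv2.cvtColor(d["frame"],cv2.COLOR_RGB2HSV)[250:280,220:260].astype(int)
m=((h[...,0]<8)|(h[...,0]>172))&(h[...,1]>150)&(h[...,2]>90)
print(bot.read_state()["position"],m.sum(),np.argwhere(m).mean(0)+[250,220])
```

```text
[0.55474439 0.22939019 0.24202105] 127 [265.90551181 239.57480315]
```

View pics/side2.png

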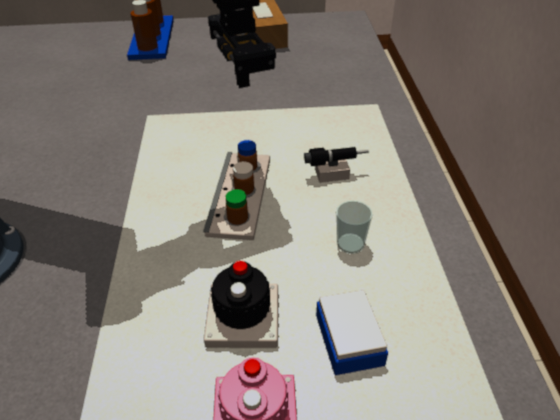

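The side view shows the red button back up at (240,266), the same as before, and the fingers over the blue cap at (247,147). Descending.

Converted, 0.122 m / 0.25 = 0.488, 0.118 m / 0.25 = 0.472.

Call:
play_rows --motion '[[[0,0,0.06,0,0,0],[0,0,0.16,0,0,0],[0,0,0.28,0,0,0],[0,0,0.38,0,0,0],[0,0,0.44,0,0,0],[0,0,0.472,0,0,0],[0,0,0.488,0,0,0],[0,0,0.488,0,0,0]]]'

```text
time_s: 6.68
position: [0.5548, 0.2301, 0.1199]
tcp_rot: [[0.956, 0.292, -0.001], [0.292, -0.956, -0.0], [-0.001, 0.0, -1.0]]
force: [0.5, -0.2, 0.5]
opening: 0.004
grasp_force: 0.0
```

Run:
```python
from rig import bot, imaging
import cv2
d=imaging.capture("side")
cv2.imwrite("pics/side3.png",cv2.resize(d["frame"][60:240,150:390,::-1],None,fx=3,fy=3,interpolation=cv2.INTER_CUBIC))
print(bot.read_state()["position"])
```

```text
[0.55534505 0.23047431 0.12078495]
```

View pics/side3.png

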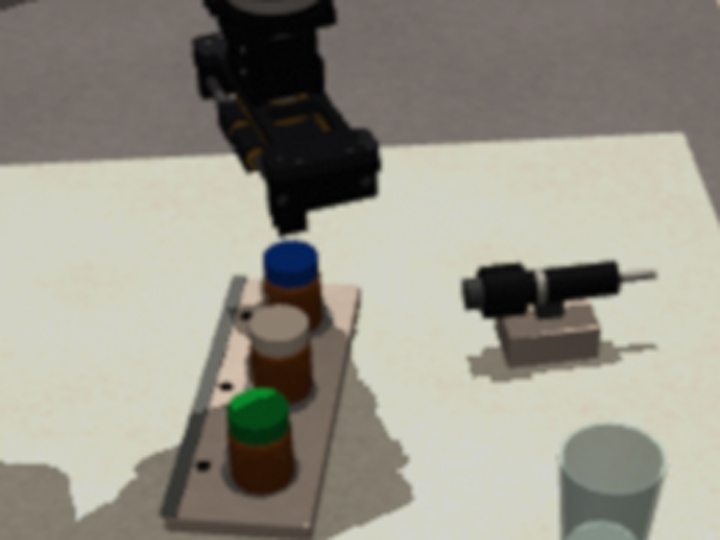

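Call:
play_rows --motion '[[[0,0,0,0,0,0],[0,0,0,0,0,0],[0,0,0,0,0,0],[0,0,0,0,0,0],[0,0,0,0,0,0],[0,0,0,0,0,0],[0,0,0,0,0,0],[0,0,0,0,0,0]]]'

```text
time_s: 7.4
position: [0.5546, 0.231, 0.1203]
tcp_rot: [[0.956, 0.294, -0.0], [0.294, -0.956, -0.0], [-0.0, -0.0, -1.0]]
force: [0.1, -0.8, -0.4]
opening: 0.003
grasp_force: 0.0
```

Call:
play_rows --motion '[[[0,0,0,0,0,0],[0,0,0,0,0,0],[0,0,0,0,0,0],[0,0,0,0,0,0],[0,0,0,0,0,0],[0,0,0,0,0,0],[0,0,0,0,0,0],[0,0,0,0,0,0]]]'

```text
time_s: 8.07
position: [0.5547, 0.2309, 0.1202]
tcp_rot: [[0.956, 0.293, -0.0], [0.293, -0.956, 0.0], [-0.0, -0.0, -1.0]]
force: [0.8, -0.6, 0.0]
opening: 0.0
grasp_force: 0.0
```

Call:
play_rows --motion '[[[0,0,0,0,0,0],[0,0,0,0,0,0],[0,0,0,0,0,0],[0,0,0,0,0,0],[0,0,0,0,0,0],[0,0,0,0,0,0],[0,0,0,0,0,0],[0,0,0,0,0,0]]]'

```text
time_s: 8.73
position: [0.5547, 0.231, 0.1202]
tcp_rot: [[0.956, 0.293, -0.0], [0.293, -0.956, 0.0], [-0.0, -0.0, -1.0]]
force: [0.3, 0.4, -0.4]
opening: 0.007
grasp_force: 0.0
```

Call:
play_rows --motion '[[[0,0,0,0,0,0],[0,0,0,0,0,0],[0,0,0,0,0,0],[0,0,0,0,0,0],[0,0,0,0,0,0],[0,0,0,0,0,0],[0,0,0,0,0,0],[0,0,0,0,0,0]]]'

```text
time_s: 9.4
position: [0.5547, 0.231, 0.1202]
tcp_rot: [[0.956, 0.293, -0.0], [0.293, -0.956, 0.0], [-0.0, -0.0, -1.0]]
force: [0.7, -0.6, -0.1]
opening: 0.002
grasp_force: 0.0
```

The crop shows the fingertips (290,230) hovering just above the blue cap (292,255) with a clear gap. The hold has lasted 2.7 s, so I'm handing in.

```bash
python3 -c "
from rig import bot
print(bot.hand_in())"
```

```text
the job is handed in; nothing more can be done
None
```

I pressed the red button to its stop and it came back up, then held the fingertips about 2 cm above the middle of the blue cap for 2.7 s and handed in there; I saw no sign of touching anything else, but no verdict was shown.

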